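# Close the terminal box with its hook-in cover

## Robot

A 6-joint arm with a two-finger parallel gripper is mounted at the origin on the work surface. World frame = base frame: x ahead of the robot, y to its left, z up, the work surface at z = 0. Lengths are in m, angles in rad, forces in N, time in s.
With the tool pointing down it reaches from about 0.25 to 0.775 m from the base axis. Payload 4 kg.
Tool frame: the origin (TCP) lies midway between the tips of the shut fingers; the grasp point (between the pads) lies 19 mm behind it; z points along the fingers, y is the line along which they close (so a half turn about z gives the same grasp; the last joint's range is limited). The gripper opens to 85 mm and grips with 20 to 120 N. Pads are 22 mm wide; open, the fingers measure 114 mm over their backs; the gripper's body (76 mm by 85 mm) begins 54 mm behind the grasp point. The pads swing forward as they close: fully open they stand 13 mm farther back than shut.
Start: joints at [-1.349, 0.087, 1.371, -0, 1.684, -0.103], TCP at [0.176, -0.521, 0.206] pointing down, gripper open.
Joint ranges: [-3.1, 3.1], [-0.76, 2.03], [0.27, 2.55], [-1.08, 4.22], [0.17, 2.65], [-2.57, 2.57]. Speed limits (rad/s): [2.79, 2.79, 3.14, 3.14, 3.14, 3.14].

## Interface

Orientations are given as a unit quaternion [w, x, y, z].
In Python, from bench import r, solver, telemetry, vision, ticket, nets gives the robot as it stands. The module is installed in compiled form; this text tells all that it offers. Calls block until the motion is done:
- r.move_to(position, orientation): joint-space move of the TCP to a pose.
- r.line_to(position, rate=0.15, frame=None, guard=None): straight line of the TCP; frame=None keeps the orientation; rate is the mean speed in m/s. With guard (N) it stops when the force on the tool has changed by that much, and returns True; else False.
- r.goto_joints(angles): joint-space move.
- r.set_gripper(opening): finger opening in m; the grip force is fixed at half the most; returns when the fingers have stopped.
- r.dwell(seconds).
- solver.ik(position, orientation): joint angles nearest the present ones, or None.
- telemetry.read_state(): the state.
- vision.get_image(name): name is "scene" or "top"; returns a dict with "img" (384x512x3 uint8, red, green, blue), "fx", "fy", "cx", "cy" (pixels), "dist_coeffs" ([k1, k2, p1, p2, k3] as OpenCV has them; the pictures are not rectified), "extrinsics" (4x4, takes a point from world to camera coordinates). Camera axes: x right, y down, z forward; pixel columns grow to the right and rows downward; lengths in m; the calibration is good to about 2 mm. A picture is of the moment at which its call begins. There is no depth.
A pose or a line that the arm cannot do raises r.MotionError and nothing moves.
- ticket.finish_job(): hands the job in; it is judged then, once.
Trained networks look in a picture, given as the dict that the camera call returned (one of the last four; its "shot" number tells which), for a name from the list of things; names that differ only in an ending like _2 or _b are one class to them, and where a whole thing is asked for, a point or a joint stands for the part that bears it (a point fixed in the world has none). Each returns a list of dicts, best first, with "p" (0 to 1); they miss things now and then, are a little off and sometimes report something else, mostly with a low value. They report only what shows in the picture. A call takes as long as a camera call. They do not tell look-alikes from the thing itself.
- nets.find_in(picture, label): "centre" ([x, y, z] in m, in the coordinates of the camera as it stood for that picture, good to about 4 mm: the middle of the surface that is visible of it).
- nets.spot_point(picture, label): "centre" ([x, y, z] in m, in the coordinates of the camera as it stood for that picture, good to about 4 mm: a listed point, or the origin of a listed thing).
The state is a dict: "time": time; "qpos": joint angles; "joint_vel": joint speeds; "joint_efforts": joint torques, N m; "tool_pos": TCP position; "eef_rot": TCP orientation; "ft_force": force on the tool from outside, world axes, zero at the start; "wrist_torque": the same for the moment, N m; "width": finger opening in m; "gripper_force": force on a finger pad.
Only numpy, scipy, OpenCV 4.12 (cv2) and the standard library are available. Lean on these libraries where they do the work, as an engineer would, in place of code of your own. Each camera call takes 0.05 s, during which the arm holds its last target. There are 200 camera calls.

## Task

Close the open terminal box on the test bench with the cover that fits it, the larger of the two: hold the cover tilted with its tongue end low, hook the tongue in under the box's lip, then swing the other end down until the cover lies flat on the ledges inside the rim, and let go. Leave the smaller cover where it is.

Things in the scene. Friction and masses are not known exactly. Their poses are not given: they have to be found in the camera images.
- terminal_box: Grey open-topped box fixed to the bench, terminals inside. Origin: underside, middle of where the cover lies; mm in its frame, z up. Hook end at -x (robot side, yaw within 15 degrees). Outside x -118..84, y -66..66. Ledges for the cover at z 40, 26 to 48 wide. Side rims to z 60, inner faces y -60, 60; end wall at +x to z 68, inner face x 78. Seated, the cover's middle is at x, y 0 (play 8 in x, 10 in y)
- box_lip (a point): Middle of the lip's free lower edge, at box x -78, y 0, z 60 (mm), box axes. The lip is a bare-metal flat bridge 4 thick from here to x -112. The slot under it: floor z 40, so 20 high, 80 wide between posts (faces at x -78), closed at x -112. From lip to end wall are 156 and the cover is 170 long, so it cannot be laid in flat; a tilt of 10 to 25 degrees suits
- cover_grip (a point): Larger cover, loose, flat on the bench: grey-painted plate 140 (x) by 100 (y), 5 mm thick; tongue 30 long, 56 wide, same plane, at its -x end, facing the robot within 25 degrees; black grip block 30 (x) by 40 (y) by 30 tall at its middle, to be held from above across either pair of faces; 0.25 kg. Point: on the block's axis, 17.5 mm above the plate's underside. z up out of the plate, x away from the tongue
- cover_tongue (a point): Middle of the end edge of the larger cover's tongue, half-way up its thickness: 100 mm from the cover's middle towards -x, 2.5 mm above the underside. Same axes as the cover
- small_cover_grip (a point): Smaller cover of another box, loose, to be left alone: same make, plate 90 by 70 mm, tongue 20 long and 36 wide, the same grip block. Point: on the block's axis, 17.5 mm above its underside
Not all that is in view belongs to the job. What is shaped like the terminal_box but orange is not meant. Leave any green look-alike of the part that bears cover_grip alone.

How it is judged:
By the outcome, as a careful person would: the job done as asked, in the order asked, and still so for the second after the job is handed in, with the robot touching nothing.
It also fails if it takes over 51 s, if anything falls off the work surface, if the arm or the gripper's body presses on something with over 40 N, if the wrist force passes 120 N, or if a joint passes its speed limit or range.

## Working session

There is one attempt and no reset: what is moved stays moved. The work goes in short steps, each a Python script; the robot and the scene stay as the last script left them, time stands still between calls to the robot, and variables do not carry over. Pictures are saved under pics/ and viewed, at most 10 in all, crops included, and the job is handed in when it is done.

```bash
mkdir -p pics; cat > h.py <<'E'
import numpy as np, cv2
from bench import r, solver, telemetry, vision, ticket, nets
from scipy.spatial.transform import Rotation as R
def w(pic,c): 
    E=np.array(pic["extrinsics"]); return E[:3,:3].T@(np.array(c)-E[:3,3])
def px(pic,P):
    E=np.array(pic["extrinsics"]); K=np.array([[pic["fx"],0,pic["cx"]],[0,pic["fy"],pic["cy"]],[0,0,1.]])
    return cv2.projectPoints(np.atleast_2d(np.array(P,float)),cv2.Rodrigues(E[:3,:3])[0],E[:3,3],K,np.array(pic["dist_coeffs"],float))[0][:,0]
def ray(pic,uv,z):
    "pixels -> world points at height z"
    E=np.array(pic["extrinsics"]); K=np.array([[pic["fx"],0,pic["cx"]],[0,pic["fy"],pic["cy"]],[0,0,1.]])
    n=cv2.undistortPoints(np.array(uv,float).reshape(-1,1,2),K,np.array(pic["dist_coeffs"],float))[:,0]
    d=np.c_[n,np.ones(len(n))]@E[:3,:3]; o=-E[:3,:3].T@E[:3,3]
    return o+d*((z-o[2])/d[:,2])[:,None]
E
python3 - <<'E'
from h import *
np.set_printoptions(precision=3,suppress=True)
ims=[]
for n in("scene","top"):
    p=vision.get_image(n); cv2.imwrite(f"pics/{n}0.png",cv2.resize(p["img"][:,:,::-1],(800,600),interpolation=cv2.INTER_CUBIC))
    print(n,"cam",w(p,[0,0,0]))
    for l in("terminal_box","box_lip","cover_grip","cover_tongue","small_cover_grip"):
        for d in nets.spot_point(p,l): 
            P=w(p,d["centre"]); print(l,round(d["p"],2),P,px(p,P)[0].round())
print(telemetry.read_state()["time"])
E
```

```text
scene cam [ 1.204 -0.121  1.249]
terminal_box 0.96 [0.684 0.431 0.002] [388. 237.]
terminal_box 0.69 [ 0.568  0.019 -0.001] [268. 223.]
box_lip 0.75 [0.493 0.018 0.057] [265. 197.]
box_lip 0.75 [0.609 0.453 0.06 ] [392. 210.]
cover_grip 0.95 [ 0.28  -0.33   0.019] [167. 166.]
cover_grip 0.71 [ 0.518 -0.239  0.019] [194. 217.]
cover_grip 0.6 [ 0.571 -0.456  0.02 ] [133. 237.]
cover_tongue 0.87 [ 0.472 -0.429  0.004] [142. 214.]
cover_tongue 0.78 [ 0.374 -0.302  0.003] [176. 188.]
cover_tongue 0.62 [ 0.423 -0.219 -0.001] [199. 197.]
small_cover_grip 0.64 [0.499 0.268 0.02 ] [332. 196.]
top cam [ 0.387 -0.003  1.517]
terminal_box 0.87 [ 0.566  0.014 -0.001] [244. 178.]
terminal_box 0.81 [0.68  0.431 0.   ] [115. 145.]
box_lip 0.94 [0.608 0.452 0.063] [103. 164.]
box_lip 0.64 [0.495 0.019 0.057] [242. 199.]
cover_grip 0.76 [ 0.277 -0.33   0.022] [354. 268.]
cover_grip 0.73 [ 0.517 -0.238  0.016] [323. 192.]
cover_grip 0.65 [ 0.573 -0.45   0.016] [389. 174.]
cover_tongue 0.91 [ 0.415 -0.215  0.003] [316. 224.]
cover_tongue 0.69 [ 0.368 -0.302  0.003] [343. 239.]
cover_tongue 0.55 [ 0.469 -0.43   0.001] [382. 207.]
small_cover_grip 0.7 [0.5   0.273 0.012] [163. 199.]
0.6
```

View pics/scene0.png

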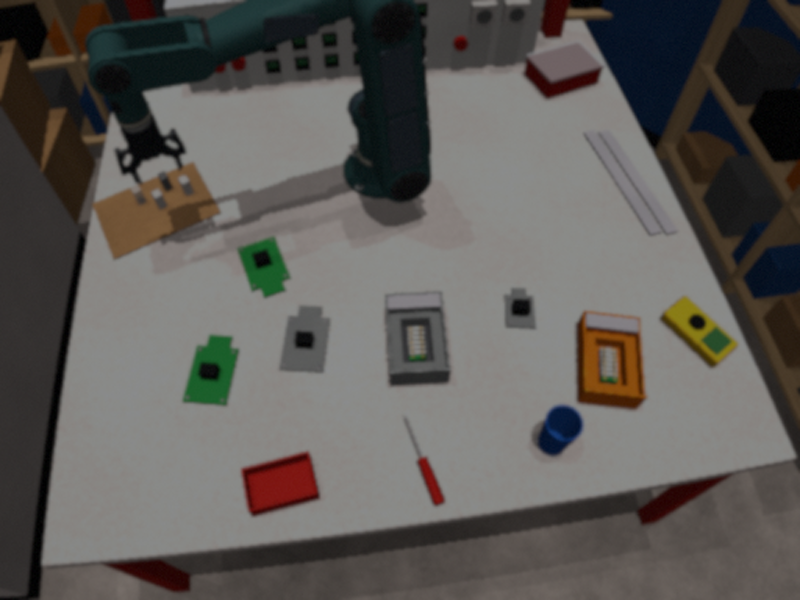

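View pics/top0.png

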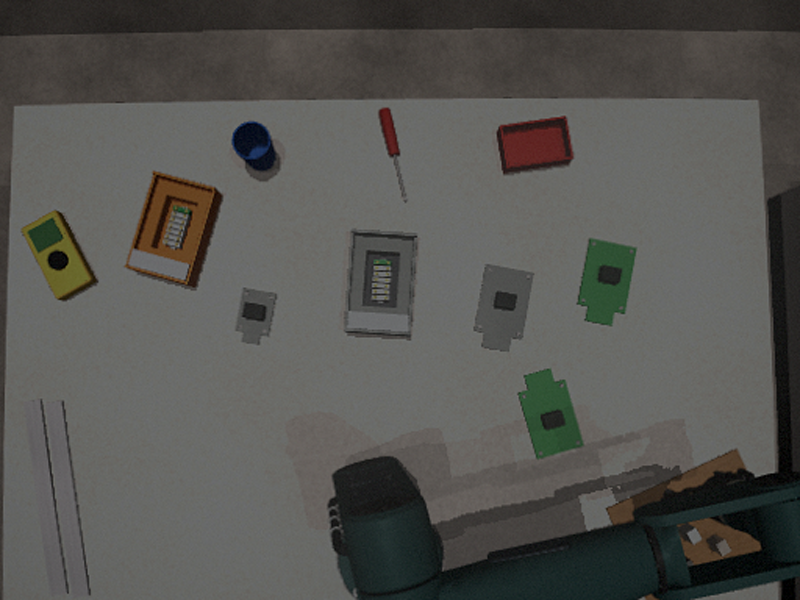

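The scene image (800x600 pixels) shows three large covers: grey at (305,340), green at (264,262) and green at (209,371). It also shows a small grey cover at (520,308), the grey box at (417,338) and an orange box at (610,358). By the description, I want the large grey cover and the grey box. Green and orange are excluded, and the cover at (520,308) is the small one. I'll confirm this in an enlarged crop with the model outlines overlaid.

```bash
cat >> h.py <<'E'
def pose(P,b,yaw): c,s=np.cos(yaw),np.sin(yaw); P=np.atleast_2d(P); return np.c_[b[0]+c*P[:,0]-s*P[:,1], b[1]+s*P[:,0]+c*P[:,1], P[:,2]]
COV=np.array([[-70,-50,5],[70,-50,5],[70,50,5],[-70,50,5],[-70,28,5],[-100,28,5],[-100,-28,5],[-70,-28,5]])/1000.
RIM=np.array([[-118,-66,60],[84,-66,60],[84,66,60],[-118,66,60]])/1000.
INN=np.array([[-78,-60,60],[78,-60,60],[78,60,60],[-78,60,60]])/1000.
E
python3 - <<'E'
from h import *
out=[]
for n,(u0,u1,v0,v1) in dict(top=(210,355,140,230),scene=(170,315,175,265)).items():
    p=vision.get_image(n); im=cv2.convertScaleAbs(p["img"][v0:v1,u0:u1,::-1],alpha=1.8 if n=="top" else 1.2); S=5.5
    im=cv2.resize(im,None,fx=S,fy=S,interpolation=cv2.INTER_CUBIC); im=im[:295]
    for M,b,y,c in((COV,(.518,-.238),-.21,(0,0,255)),(RIM,(.567,.0165),-.03,(0,255,255)),(INN,(.567,.0165),-.03,(255,255,0))):
        q=(px(p,pose(M,b,y))-[u0,v0]+.5)*S-.5
        cv2.polylines(im,[np.round(q).astype(int)],True,c,1,cv2.LINE_AA)
    out.append(im)
cv2.imwrite("pics/ov1.png",np.vstack([o[:290,:797] for o in out]))
E
```

```text
(no output)
```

View pics/ov1.png

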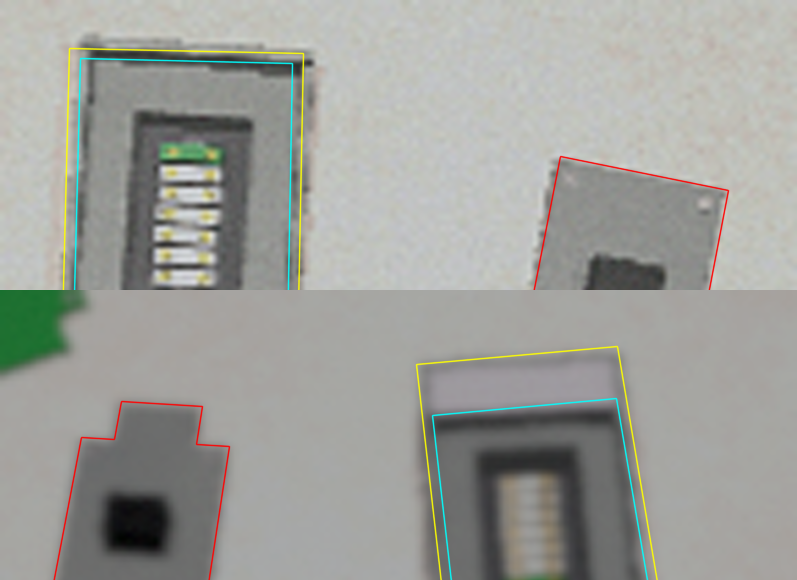

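The crop confirms the target: in the top half, the large grey cover at about (630,230) matches its model outline. The box at (190,170) needs a slightly more negative yaw than I assumed. I'll refine both poses with an edge fit over both cameras.

```bash
cat >> h.py <<'E'
def seg(P,n=60):
    P=np.array(P,float)/1000; t=np.linspace(0,1,n)[:,None]; return np.vstack([a+(b-a)*t for a,b in zip(P[::2],P[1::2])])
BOXE=seg([[-78,-60,60],[78,-60,60],[-78,60,60],[78,60,60],[-78,-66,60],[84,-66,60],[-78,66,60],[84,66,60],
 [84,-66,68],[84,66,68],[78,-60,68],[78,60,68],[-112,-60,64],[-112,60,64],[-78,-60,64],[-78,60,64]])
COVE=np.vstack([seg(np.array([COV[i],COV[(i+1)%8]])*1000) for i in range(8)])
from scipy.optimize import differential_evolution as DE
def fit(pics,E,b0,d=(.012,.012,.12)):
    gs=[]
    for p in pics:
        g=cv2.GaussianBlur(p["img"],(0,0),.7).astype(np.float32)
        m=np.hypot(cv2.Sobel(g,5,1,0),cv2.Sobel(g,5,0,1)).max(2); m=np.minimum(m,np.percentile(m,97)); gs.append(m/m.max())
    def c(v):
        s=0
        for p,m in zip(pics,gs):
            q=px(p,pose(E,v,v[2])).astype(np.float32)
            s-=cv2.remap(m,q[:,:1],q[:,1:],cv2.INTER_LINEAR).mean()
        return s
    o=DE(c,[(a-e,a+e) for a,e in zip(b0,d)],seed=0,popsize=12,maxiter=40); return o.x,o.fun
E
python3 - <<'E'
from h import *
np.set_printoptions(precision=4,suppress=True)
T=vision.get_image("top");S=vision.get_image("scene")
for E,b in((BOXE,(.567,.0165,-.06)),(COVE,(.518,-.238,-.21))):
    for ps in([T,S],[T],[S]): print(*fit(ps,E,b))
v=fit([T,S],BOXE,(.567,.0165,-.06))[0]; c=fit([T,S],COVE,(.518,-.238,-.21))[0]
np.save("bc.npy",[v,c])
out=[]
for p,(u0,u1,v0,v1) in((T,(215,345,140,220)),(S,(170,300,180,260))):
    im=cv2.convertScaleAbs(p["img"][v0:v1,u0:u1,::-1],alpha=1.8 if p is T else 1.2); K=3.7
    im=cv2.resize(im,None,fx=K,fy=K,interpolation=cv2.INTER_CUBIC)
    for M,b,col in((BOXE,v,(0,0,255)),(COVE,c,(0,255,255))):
        for q in (px(p,pose(M,b,b[2]))-[u0,v0]+.5)*K-.5: cv2.circle(im,tuple(np.round(q).astype(int).tolist()),0,col,-1)
    out.append(im)
cv2.imwrite("pics/ov2.png",np.vstack(out))
E
```

```text
[ 0.57    0.011  -0.0708] -1.1287121772766113
[ 0.5686  0.0112 -0.0752] -0.6603811
[ 0.5739  0.0098 -0.0699] -0.5352994203567505
[ 0.5167 -0.236  -0.1922] -1.126782
[ 0.5161 -0.2356 -0.1936] -0.6268866062164307
[ 0.5201 -0.2374 -0.1959] -0.5659021735191345
```

View pics/ov2.png

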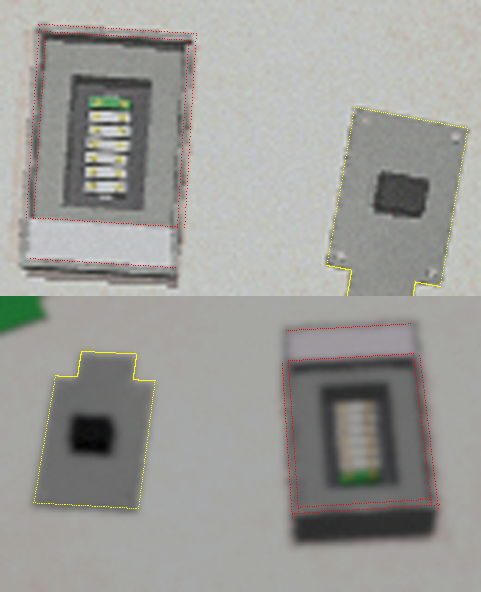

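The refined poses (x, y, yaw) are box ≈ (0.570, 0.012, −0.068) and cover ≈ (0.517, −0.237, −0.195). The overlay matches both, with the box rim off by 1 px or less. Next I'll grasp across the block's x faces, so the pads hold the pitch firmly and stay clear of the side rims.

```bash
cat >> h.py <<'E'
BOX=(.5695,.0122,-.068)
DZ=.005 # TCP above cover underside
def tool(c,yaw,th,sgn,dy=0):
    "cover underside middle c (world), yaw, tilt th (+x end up) -> TCP pos, quat"
    Rc=R.from_euler("ZY",[yaw,-th]); A=R.from_matrix(np.array([[0,sgn,0],[sgn,0,0],[0,0,-1.]]))
    return list(np.array(c)+Rc.apply([0,dy,DZ])), list((Rc*A).as_quat(scalar_first=True))
def incover(tipx,tipz,th,sgn,y=0,yaw=0,B=BOX,dy=0):
    "tongue-end underside at box x tipx, z tipz (mm), tilt th deg"
    t=np.radians(th); c=np.array([tipx+100*np.cos(t),y,tipz+100*np.sin(t)])/1000
    return tool(pose(c,B,B[2])[0],B[2]+yaw,t,sgn,dy)
E
python3 - <<'E'
from h import *
np.set_printoptions(precision=3,suppress=True)
for s in(1,-1):
    g=tool((.517,-.237,0),-.195,0,s); print(s,"grasp",solver.ik(*g))
    for a in((-70,150,15),(-70,44,15),(-102,44,15),(-102,40,0)): print(solver.ik(*incover(*a,s)))
E
```

```text
1 grasp [-0.53   0.253  1.593 -0.     1.296 -0.335]
[-0.079 -0.003  1.539  0.003  1.344 -0.012]
[-0.079  0.062  1.688  0.003  1.13  -0.012]
[-0.08  -0.009  1.761  0.003  1.128 -0.013]
[-0.078  0.212  1.556 -0.     1.373 -0.01 ]
-1 grasp None
None
None
None
None
```

```bash
python3 - <<'E'
from h import *
np.set_printoptions(precision=3,suppress=True)
def st(m): s=telemetry.read_state(); print(m,round(s["time"],2),np.array(s["tool_pos"]),np.array(s["ft_force"]),round(s["width"],4),s["gripper_force"])
p,q=tool((.517,-.237,0),-.195,0,1)
r.move_to([p[0],p[1],.10],q); r.set_gripper(.055)
print("guard",r.line_to(p,rate=.08,guard=8)); st("down")
r.set_gripper(0.0); st("grip")
r.line_to([p[0],p[1],.15],rate=.15); st("lift")
r.move_to(*incover(-70,150,15,1)); st("over")
T=vision.get_image("top");S=vision.get_image("scene")
B=np.array(BOX)
for n,P in(("top",T),("scene",S)):
    for l in("cover_grip","cover_tongue"):
        for d in nets.spot_point(P,l):
            x=w(P,d["centre"]); e=x-[B[0],B[1],0]; c,s=np.cos(B[2]),np.sin(B[2])
            if x[2]>.08: print(n,l,round(d["p"],2),x,"box mm",np.array([c*e[0]+s*e[1],-s*e[0]+c*e[1],e[2]])*1e3)
cv2.imwrite("pics/carry.png",np.hstack([cv2.resize(cv2.convertScaleAbs(T["img"][130:250,200:300,::-1],alpha=1.6),None,fx=4,fy=4),cv2.resize(S["img"][130:250,210:310,::-1],None,fx=4,fy=4)]))
E
```

```text
guard False
down 4.22 [ 0.518 -0.237  0.006] [ 1.141 -0.247 -0.212] 0.055 0.0
grip 4.58 [ 0.517 -0.237  0.006] [-0.753  0.072  4.425] 0.0272 59.40737843513489
lift 5.7 [ 0.516 -0.237  0.148] [ 0.383  0.122 -2.18 ] 0.0275 59.24723446369171
over 6.71 [0.594 0.009 0.18 ] [ 0.96  -0.561 -2.266] 0.0274 59.26214575767517
top cover_grip 0.74 [0.593 0.008 0.191] box mm [ 24.154  -2.179 191.195]
scene cover_grip 0.89 [0.595 0.008 0.193] box mm [ 25.245  -2.625 193.128]
scene cover_tongue 0.62 [0.502 0.019 0.152] box mm [-68.044   1.982 152.194]
```

View pics/carry.png

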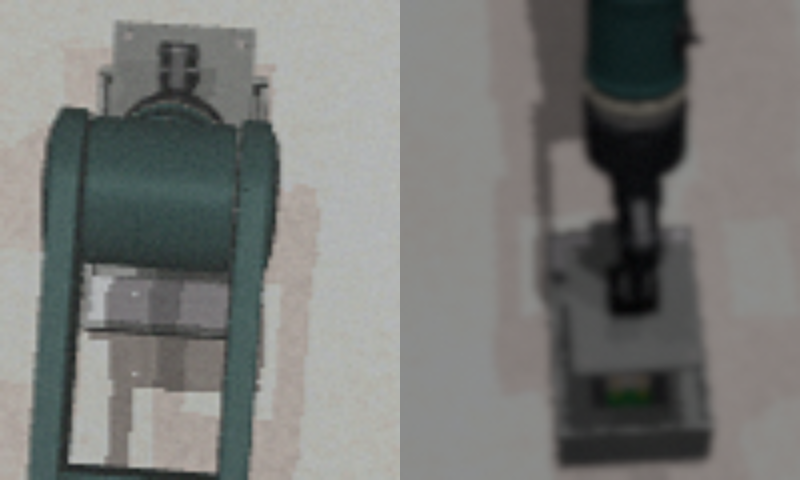

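The cover is held: the picture shows it at (185,60) in the top view, and the fingers are on its block. The net puts the tongue end at box (−68, 2, 152) mm against a planned (−70, 0, 152), so it hasn't slipped. Now I'll lower it, hook the tongue and check.

```bash
python3 - <<'E'
from h import *
np.set_printoptions(precision=3,suppress=True)
def st(m): s=telemetry.read_state(); print(m,round(s["time"],2),np.array(s["tool_pos"]),np.array(s["ft_force"]),round(s["width"],4))
def go(a,rate=.06,guard=10):
    p,q=incover(*a,1,y=-.5); h=r.line_to(p,rate=rate,frame=q,guard=guard); st((a,"HIT" if h else "ok")); return h
ok=not go((-70,70,15),.1) and not go((-70,44,15),.04) and not go((-102,44,15),.04)
T=vision.get_image("top");S=vision.get_image("scene")
B=np.array(BOX)
for n,P in(("top",T),("scene",S)):
    for l in("cover_grip","cover_tongue","box_lip"):
        for d in nets.spot_point(P,l):
            x=w(P,d["centre"]); e=x-[B[0],B[1],0]; c,s=np.cos(B[2]),np.sin(B[2])
            if abs(e[1])<.1 and abs(e[0])<.15: print(n,l,round(d["p"],2),"box mm",np.array([c*e[0]+s*e[1],-s*e[0]+c*e[1],e[2]])*1e3)
cv2.imwrite("pics/hook.png",np.hstack([cv2.resize(cv2.convertScaleAbs(T["img"][130:230,200:300,::-1],alpha=1.6),None,fx=4,fy=4),cv2.resize(S["img"][160:260,210:310,::-1],None,fx=4,fy=4)]))
E
```

```text
((-70, 70, 15), 'ok') 7.96 [0.595 0.01  0.102] [ 0.85   0.255 -1.527] 0.0273
((-70, 44, 15), 'ok') 8.76 [0.595 0.01  0.075] [-0.431  0.135 -1.732] 0.0272
((-102, 44, 15), 'ok') 9.71 [0.563 0.012 0.075] [-0.762  0.282 -1.938] 0.0273
top cover_grip 0.9 box mm [-7.191 -6.381 88.01 ]
scene cover_grip 0.76 box mm [-5.947 -0.831 83.865]
scene cover_tongue 0.6 box mm [-98.833   0.44   42.99 ]
scene box_lip 0.72 box mm [-73.919   0.73   60.093]
```

View pics/hook.png

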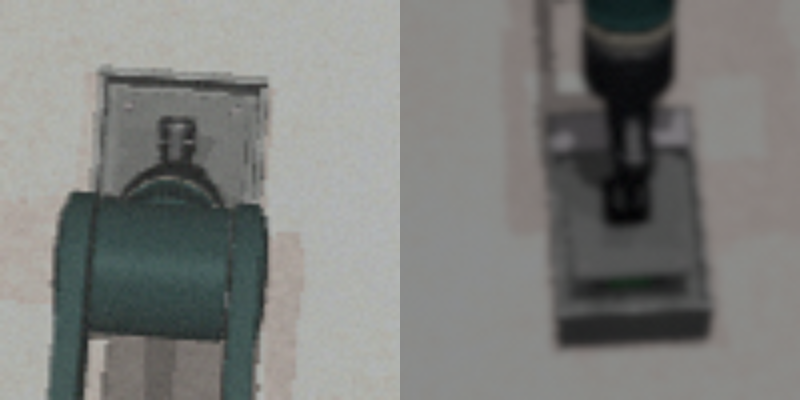

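No contact was felt, and in both views (lip at about (620,130) in the right half) the tongue has gone under the lip with the plate centred between the rims. Now the swing down.

```bash
python3 - <<'E'
from h import *
np.set_printoptions(precision=3,suppress=True)
def st(m): s=telemetry.read_state(); print(m,round(s["time"],2),np.array(s["tool_pos"]),np.array(s["ft_force"]),round(s["width"],4))
def go(a,rate=.03,guard=12):
    p,q=incover(*a,1,y=-.5); h=r.line_to(p,rate=rate,frame=q,guard=guard); st((a,"HIT" if h else "ok")); return h
for a in((-101,43,11),(-100,42,7),(-100,41.5,3.5),(-100,41.5,0),(-100,39,0)):
    if go(a): break
T=vision.get_image("top");S=vision.get_image("scene")
cv2.imwrite("pics/swing.png",np.hstack([cv2.resize(cv2.convertScaleAbs(T["img"][130:230,200:300,::-1],alpha=1.6),None,fx=4,fy=4),cv2.resize(S["img"][160:260,210:310,::-1],None,fx=4,fy=4)]))
E
```

```text
((-101, 43, 11), 'ok') 10.53 [0.566 0.012 0.067] [ 0.225 -0.154 -2.779] 0.0272
((-100, 42, 7), 'ok') 10.96 [0.568 0.012 0.059] [-0.828 -1.113 -2.395] 0.0275
((-100, 41.5, 3.5), 'ok') 11.32 [0.569 0.012 0.052] [-0.154  0.144 -1.419] 0.0269
((-100, 41.5, 0), 'ok') 11.68 [0.569 0.012 0.046] [-0.387  0.426 -2.353] 0.0272
((-100, 39, 0), 'ok') 11.93 [0.57  0.012 0.046] [-1.932  0.562  5.942] 0.0273
```

View pics/swing.png

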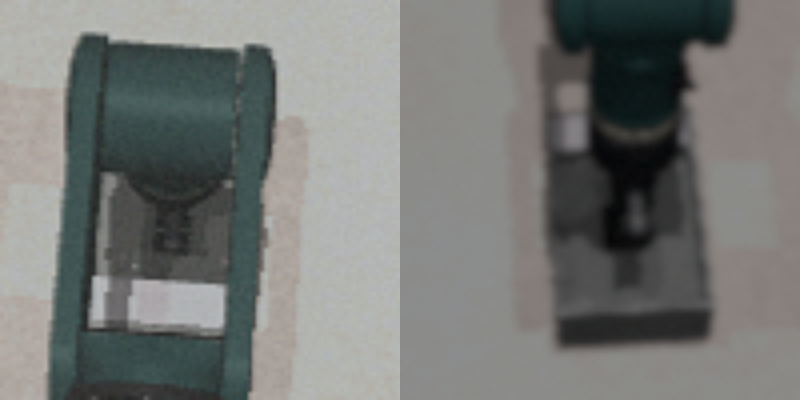

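The cover is flat and bearing on the ledges: there is about 8 N of upward force at the expected height. I'll release, back off upward and check.

```bash
python3 - <<'E'
from h import *
np.set_printoptions(precision=3,suppress=True)
r.set_gripper(.055)
s=telemetry.read_state(); p=s["tool_pos"]; print(s["ft_force"],s["width"])
r.line_to([p[0],p[1],p[2]+.12],rate=.1)
r.goto_joints([-1.349,0.087,1.371,0,1.684,-0.103]); r.dwell(.3)
T=vision.get_image("top");S=vision.get_image("scene"); B=np.array(BOX)
for n,P in(("top",T),("scene",S)):
    for l in("cover_grip","cover_tongue","box_lip","terminal_box","small_cover_grip"):
        for d in nets.spot_point(P,l):
            x=w(P,d["centre"]); e=x-[B[0],B[1],0]; c,q=np.cos(B[2]),np.sin(B[2])
            if l[0]=="s" or abs(e[1])<.1 and abs(e[0])<.15: print(n,l,round(d["p"],2),x,"box mm",np.array([c*e[0]+q*e[1],-q*e[0]+c*e[1],e[2]])*1e3)
print(telemetry.read_state()["time"])
cv2.imwrite("pics/end.png",np.hstack([cv2.resize(cv2.convertScaleAbs(T["img"][145:215,205:285,::-1],alpha=1.8),None,fx=5,fy=5,interpolation=2),cv2.resize(cv2.convertScaleAbs(S["img"][180:250,230:310,::-1],alpha=1.2),None,fx=5,fy=5,interpolation=2)]))
E
```

```text
[-0.096  0.356 -0.495] 0.05494968763479988
top cover_grip 0.83 [0.569 0.007 0.059] box mm [-0.239 -5.032 58.618]
top cover_tongue 0.79 [0.465 0.018 0.045] box mm [-104.358   -0.841   44.594]
top small_cover_grip 0.69 [0.501 0.276 0.012] box mm [-86.606 258.6    12.397]
scene cover_grip 0.85 [0.574 0.008 0.059] box mm [ 4.438 -3.777 59.354]
scene cover_tongue 0.66 [0.472 0.021 0.042] box mm [-97.645   1.964  42.081]
scene box_lip 0.83 [0.495 0.017 0.061] box mm [-74.88   -0.611  61.342]
scene box_lip 0.16 [0.472 0.021 0.04 ] box mm [-97.943   2.192  40.27 ]
scene terminal_box 0.73 [ 0.568  0.017 -0.001] box mm [-1.32   4.27  -1.292]
scene small_cover_grip 0.29 [ 0.567  0.016 -0.001] box mm [-2.664  3.56  -0.718]
17.025
```

View pics/end.png

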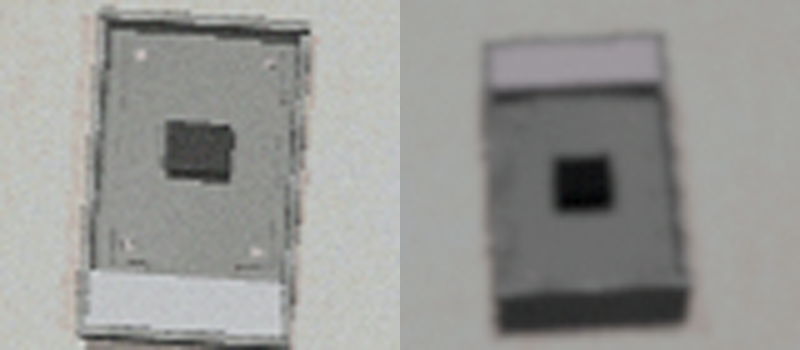

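The picture shows the cover flat inside the rim, with its block at (198,150) in the left half and the tongue out of sight under the lip. The net gives the grip point at z ≈ 59 mm against 57.5 mm for a seated cover. Handing in.

```bash
python3 -c "
from bench import ticket; print(ticket.finish_job())"
```

```text
the job is handed in; nothing more can be done
None
```

The larger grey cover is hooked under the lip of the grey box and lies flat on its ledges; I didn't touch the smaller cover, and I handed the job in at about 17 s of the 51 s allowed.

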